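Gauge the opening of an injection mould

ROBOT

A 6-joint arm with a two-finger parallel gripper is mounted at the origin on the work surface. World frame = base frame: x ahead of the robot, y to its left, z up, the work surface at z = 0. Lengths are in mm, angles in rad, forces in N, time in s.
With the tool pointing down it reaches from about 350 to 775 mm from the base axis. Payload 7.3 kg.
Tool frame: the origin (TCP) lies between the finger pads; the fingertips stand tcp_to_tips ahead of it and the grasp point (between the pads) lies 5 mm behind it (tcp_to_tips is the distance from the TCP to the fingertips, in mm); z points along the fingers, x is the direction in which the jaws open and shut, and the axes are right-handed (so a half turn about z gives the same grasp; the last joint's range is limited). The gripper opens to 92 mm and grips with 3 to 60 N. Pads are 19 mm wide; open, the fingers measure 130 mm over their backs; the gripper's body (75 mm by 190 mm) begins 47 mm behind the grasp point.
Start: joints at [1.146, 0.342, 1.524, -0, 1.275, -0.146], TCP at [144.465, 504.751, 240.741] pointing down, gripper open.
Joint ranges: [-2.53, 2.53], [-0.77, 2.02], [0.04, 2.7], [-1, 4.14], [0.28, 2.66], [-3.11, 3.11]. Speed limits (rad/s): [2.57, 2.57, 3.14, 3.14, 3.14, 3.14].

INTERFACE

Orientations are given as [roll, pitch, yaw] about the fixed x, y, z axes, in that order (R = Rz(yaw) Ry(pitch) Rx(roll)).
In Python, from plant import * gives the robot as it stands.
- The arm moves only by the tool drive_tool, never from a script. Its argument "deltas" is a list of rows, each an object of numbers: "hand": the gripper's target within -1 to 1 (shut at 1, half-way at 0, fully open at -1); "tx", "ty", "tz": the shift along the tool's x, y, z each as a share of 4 cm, from -1 to 1; "wx", "wy", "wz": the turn, a rotation vector about the tool's x, y, z each as a share of 5 degrees, from -1 to 1. In form: [{"hand": .., "tx": .., "ty": .., "tz": .., "wx": .., "wy": .., "wz": ..}, ...]. A call has 1 to 20 rows; each row shifts and turns the commanded pose from where the row before left it, along the tool's axes as they then stand; what a row does not reach is not made up. A row lasts 1/12 s, in which the tool goes at most 41.7 mm and 7.16 degrees, less where a joint would pass 70% of its speed; a pose out of reach is approached as far as the arm can. A call with a number of a shift or a turn outside -1 to 1 is refused whole. A call with a gripper value outside its range is refused whole. The fingers move at their own pace and stop on an object; the grip force is fixed at half the most. Time passes only in rows, so rows that do not move let the fingers close. It gives the time, the measured TCP pose, the force and the opening at its end, in the units of the state.
- get_obs(): the state, without advancing time (a new reading comes with each control period).
- capture(name): name is "side" or "top"; returns the picture (400x640x3 uint8, red, green, blue); there is no depth.
- camera_model(name): a dict with "fx", "fy", "cx", "cy" (pixels), "D" ([k1, k2, p1, p2, k3] as OpenCV has them; the pictures are not rectified), "rvec" (rotation vector, rad) and "tvec" (3), from world to camera coordinates, as OpenCV has them. Camera axes: x right, y down, z forward; pixel columns grow to the right and rows downward; lengths in mm; the calibration is good to about 2 mm. A picture is of the moment at which its call begins. camera_model takes no time and is no camera call.
- close_job(): hands the job in, once; it reports no verdict.
The state is a dict: "time": time; "joint_positions": joint angles; "dq": joint speeds; "tau": joint torques, N m; "tool_pos": TCP position; "tcp_rot": TCP orientation; "contact_force": force on the tool from outside, world axes, zero at the start; "moment": the same for the moment, N m; "grip_width": finger opening in mm.
Only numpy, scipy, OpenCV 4.12 (cv2) and the standard library are available. Lean on these libraries where they do the work, as an engineer would, in place of code of your own. Each camera call takes 0.05 s, during which the arm holds its last target.

TASK

Find how wide the opening between the two halves of the steel mould is: first try the thin gauge block (blue grip) by lowering it from above to the bottom of the opening, and if it leaves so much play that the thick one (red grip) would go in too, take it out, stand it on the bench and put in the thick one instead. Leave the thickest block that goes in standing upright at the bottom of the opening, and the other standing upright on the bench; where the thick one could go in only with less than 3 mm of play, either may be left in.

Things in the scene. Friction and masses are not known exactly. Their poses are not given: they have to be found in the camera images.
- fixed_half: Robot-side half of a steel mould, fixed, 62 (x) x 150 (y) x 60 mm high, blue fittings outside. Origin: middle of its inner face, at bench height; x points across the opening to the other half, y along it, z up. Opening: free from above, floor 10 mm above the bench; brass guide pins (12 mm thick, 35 mm up) cross it 62 mm either side of the middle; upper 7 mm of both inner edges chamfered 45 deg.
- moving_half: Far half of the mould, 55 (x) x 150 (y) x 60 mm high, clamped: it does not slide; parallel to fixed_half, same axes. Origin: middle of its inner face, at bench height. Its distance from fixed_half's origin along x is the width of the opening, 22 to 38 mm; halfway between both origins is the opening's middle. Nothing on the mould is higher than 60 mm.
- thin_block: Thin gauge block, loose, 0.14 kg, upright: silvery plate 18 mm thick (x) x 40 wide (y) x 60 high, lowest 4 mm narrower; on it a blue grip 24 x 24 mm, from 60 to 106 mm height. Origin: centre of the underside. Goes into any opening here with its x along the mould's x (either way round), its underside then 10 mm above the bench. May be stood again where it stood at the start.
- thick_block: Thick gauge block, loose, 0.20 kg, upright: silvery plate 28 mm thick (x) x 40 wide (y) x 60 high, lowest 4 mm narrower; on it a red grip 24 x 24 mm, from 60 to 106 mm height. Origin: centre of the underside; x across its thickness, y across its width. At least 90 mm from the thin block. Goes in with its x along the mould's x, if the opening is wider than 28 mm.
Not all that is in view belongs to the job. Leave any pink look-alike of the thick_block alone.

How it is judged (in metres and radians):
On the way:
1. The thin block is tried first: upright in the opening, down to its bottom (within 8 mm) (x of thin_block in the frame of fixed_half between 0.004 and 0.036 m and y of thin_block in the frame of fixed_half between -0.05 and 0.05 m and z of thin_block in the frame of fixed_half between 0.004 and 0.018 m and angle between thin_block's own z axis and vertical below 0.2 rad), for 0.1 s.
At the end, for the whole second after the job is handed in: One block stands in the opening between the pins, down to the bottom within 8 mm; the other on the bench; both upright within 11 degrees, released, at rest. Opening under 28 mm: the thin block is in; 28 to 31 mm: either; over 31 mm: the thick one (((x of thin_block in the frame of fixed_half between 0.004 and 0.036 m and y of thin_block in the frame of fixed_half between -0.05 and 0.05 m and z of thin_block in the frame of fixed_half between 0.004 and 0.018 m and angle between each of thin_block, thick_block's own z axis and vertical below 0.2 rad and height (world z) of thick_block below 0.006 m and x of moving_half in the frame of fixed_half below 0.031 m) or (x of thick_block in the frame of fixed_half between 0.004 and 0.036 m and y of thick_block in the frame of fixed_half between -0.05 and 0.05 m and z of thick_block in the frame of fixed_half between 0.004 and 0.018 m and angle between each of thick_block, thin_block's own z axis and vertical below 0.2 rad and height (world z) of thin_block below 0.006 m)) and linear speed of each of thin_block, thick_block below 0.02 m/s); the robot touches nothing.
It also fails if it takes over 64 s, if anything falls off the work surface, if the arm or the gripper's body presses on something with over 40 N, if the wrist force passes 120 N, or if a joint passes its speed limit or range.

## Working session

There is one attempt and no reset: what is moved stays moved. The work goes in short steps, Python scripts to look and compute and a tool call to move; the robot and the scene stay as the last step left them, time stands still between calls to the robot, and variables do not carry over. Pictures are saved under pics/ and viewed, and the job is handed in when it is done.

Besides the shell and the picture viewer there is one more tool, called after ">>>" as name(argument=value, ...) on one line, values as JSON. drive_tool: Moves the arm, as the interface text tells. Its arguments: {"type":"object","properties":{"deltas":{"type":"array","items":{"type":"object","properties":{"hand":{"type":"number"},"tx":{"type":"number"},"ty":{"type":"number"},"tz":{"type":"number"},"wx":{"type":"number"},"wy":{"type":"number"},"wz":{"type":"number"}}}}},"required":["deltas"]}

```bash
ls; mkdir -p pics; python3 - <<'E'
from plant import *
import cv2
print(get_obs())
for n in("side","top"):
    print(n,camera_model(n))
    cv2.imwrite(f"pics/{n}0.png",capture(n)[:,:,::-1])
E
```

```text
pics
{'time': 0.0, 'joint_positions': array([ 1.14599865e+00,  3.42721991e-01,  1.52503823e+00, -1.24856714e-05,
        1.27537905e+00, -1.45977712e-01]), 'dq': array([-0.00184399, -0.00043687,  0.00110639,  0.00029957, -0.00122264,
       -0.00024709]), 'tau': array([-4.57344740e-04, -4.31244314e+01, -2.44219261e+01,  7.15784915e-02,
        5.61089139e-02, -1.42144786e-04]), 'tool_pos': array([144.29945253, 504.37372468, 240.03791666]), 'tcp_rot': array([-3.14137949e+00,  1.53191123e-03,  1.29198017e+00]), 'contact_force': array([-0.26180825, -0.15291278, -0.22184013]), 'moment': array([ 0.0111304 ,  0.01908172, -0.00374783]), 'grip_width': 91.91080802370537}
side {'fx': 416.36837269549824, 'fy': 416.36837269549824, 'cx': 320.16652696529997, 'cy': 205.1143966939905, 'D': array([-0.08631254,  0.        ,  0.        ,  0.        ,  0.        ]), 'rvec': array([ 0.26595507, -2.86429904,  1.09431317]), 'tvec': array([468.27055012, 133.55284474, 698.19021085])}
top {'fx': 400.3777022938882, 'fy': 400.3777022938882, 'cx': 326.0414992756068, 'cy': 196.3545253856175, 'D': array([-0.09859568,  0.        ,  0.        ,  0.        ,  0.        ]), 'rvec': array([ 2.1213853 , -2.17362975,  0.15425067]), 'tvec': array([-40.90338753, 513.41762504, 735.91682817])}
```

View pics/side0.png

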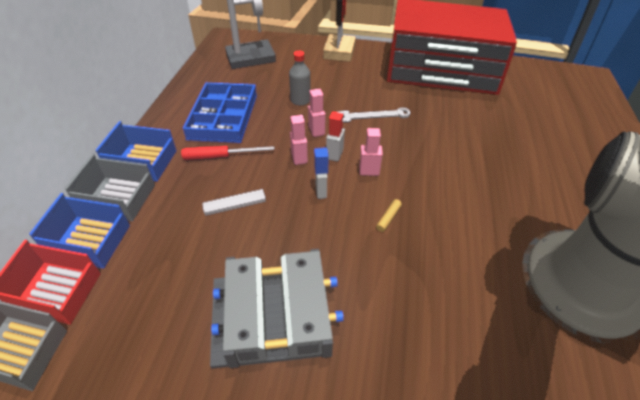

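View pics/top0.png

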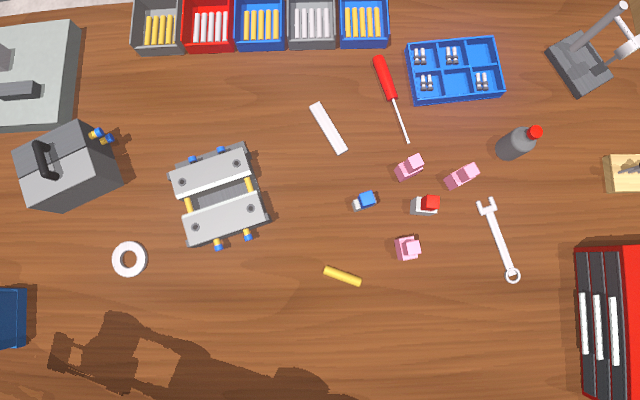

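The side view shows the mould at (275,305), the blue-grip block at (321,165), the red-grip block at (335,130), and pink ones at (317,112), (299,140) and (371,152). In the top view the mould is at (218,195), blue is at (365,199), red is at (428,203), and pink are at (409,165), (462,175) and (407,247). Other possible confusions are the red bottle cap (535,131), the red screwdriver (385,78) and the grey box with blue fittings (65,165). My choices are blue (365,199), red on a silvery plate (428,203), and the mould with brass pins (218,195). I'll check these in crops.

```bash
cat > h.py <<'E'
import numpy as np, cv2
from plant import *
def cam(n):
    m=camera_model(n); K=np.array([[m['fx'],0,m['cx']],[0,m['fy'],m['cy']],[0,0,1.]])
    return K,np.array(m['D']),np.array(m['rvec'],float),np.array(m['tvec'],float)
def proj(n,P):
    K,D,r,t=cam(n); return cv2.projectPoints(np.array(P,float).reshape(-1,3),r,t,K,D)[0].reshape(-1,2)
def rays(n,uv):
    K,D,r,t=cam(n); R=cv2.Rodrigues(r)[0]
    q=cv2.undistortPoints(np.array(uv,float).reshape(-1,1,2),K,D).reshape(-1,2)
    d=np.c_[q,np.ones(len(q))]@R; return -R.T@t,d
def onz(n,uv,z):
    c,d=rays(n,uv); return c+d*((z-c[2])/d[:,2])[:,None]
def tri(u1,u2):
    c1,d1=rays("side",[u1]);c2,d2=rays("top",[u2]);d1=d1[0]/np.linalg.norm(d1);d2=d2[0]/np.linalg.norm(d2)
    s=np.linalg.lstsq(np.c_[d1,-d2],c2-c1,rcond=None)[0]
    a=c1+s[0]*d1;b=c2+s[1]*d2; return (a+b)/2,np.linalg.norm(a-b)
def crop(src,x,y,w,h,k,out):
    i=cv2.imread(src)[y:y+h,x:x+w]; cv2.imwrite(out,cv2.resize(i,None,fx=k,fy=k,interpolation=cv2.INTER_CUBIC))
E
python3 - <<'E'
from h import *
crop("pics/top0.png",335,140,150,110,5,"pics/t_bl.png")
crop("pics/top0.png",155,135,130,120,5,"pics/t_m.png")
crop("pics/side0.png",280,80,110,130,4,"pics/s_bl.png")
crop("pics/side0.png",200,240,150,125,4,"pics/s_m.png")
print(onz("top",[[218,195],[365,199],[428,203]],60),onz("side",[[275,305],[321,152]],60))
print(rays("side",[[0,0]])[0],rays("top",[[0,0]])[0])
E
```

```text
[[ 516.47255032  150.32452973   60.        ]
 [ 502.14366691 -126.05719383   60.        ]
 [ 491.64241577 -244.44470991   60.        ]] [[ 512.28087893  168.16109821   60.        ]
 [ 507.78314563 -176.95581437   60.        ]]
[394.43529979 445.77933285 608.51032996] [402.37992732 -51.53273692 801.42316782]
```

View pics/t_bl.png

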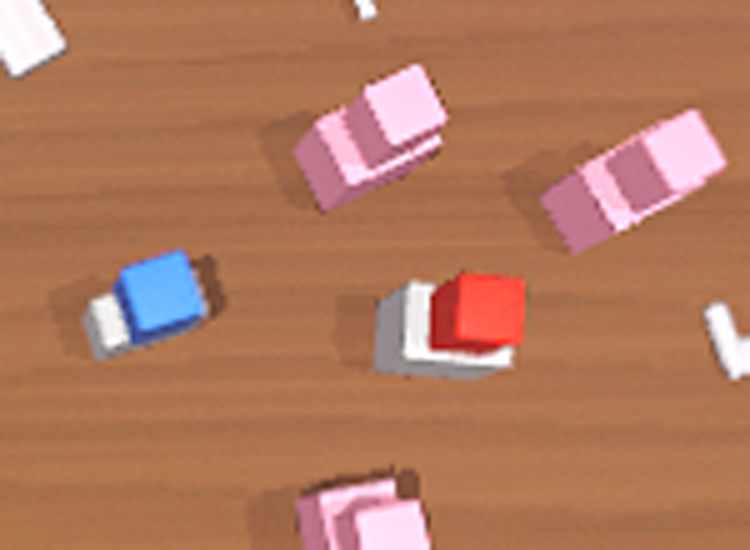

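View pics/t_m.png

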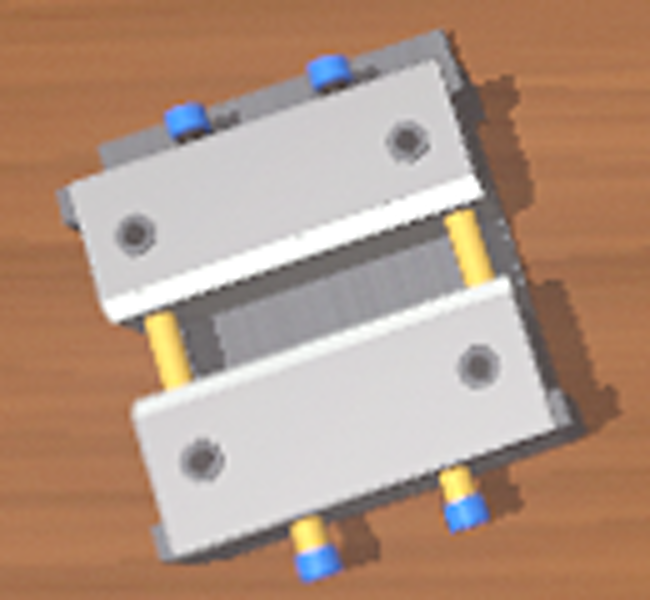

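View pics/s_bl.png

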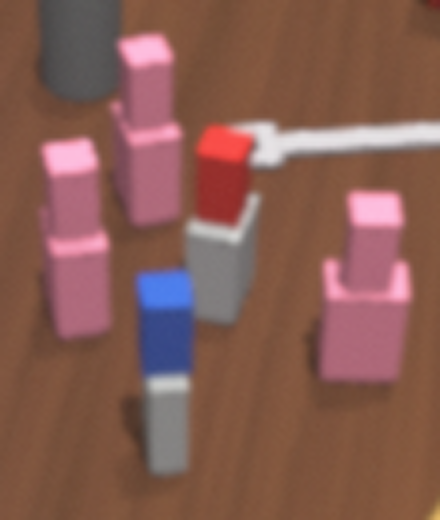

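View pics/s_m.png

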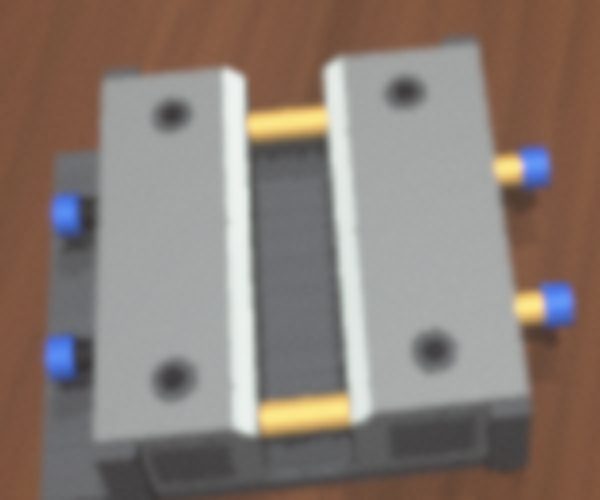

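The crops confirm the choice: blue grip on a thin silvery plate, red grip on a thick silvery plate, pink ones excluded, and the mould with brass pins across the opening (both halves visible). Next I measure the edges and grip tops.

```bash
cat >> h.py <<'E'
def edge(img,p,q,sgn=0,r=3.5,n=60):
    g=cv2.cvtColor(img,cv2.COLOR_BGR2GRAY).astype(np.float32); p=np.array(p,float);q=np.array(q,float)
    t=(q-p)/np.linalg.norm(q-p); nn=np.array([-t[1],t[0]]); s=np.arange(-r,r+.01,.1); pts=[]
    for a in np.linspace(.08,.92,n):
        b=p+a*(q-p); xy=(b+s[:,None]*nn).astype(np.float32)
        v=cv2.remap(g,xy[:,0],xy[:,1],cv2.INTER_LINEAR).ravel(); v=cv2.GaussianBlur(v[None],(0,0),4).ravel()
        d=np.gradient(v); d=d*sgn if sgn else abs(d); pts.append(b+s[np.argmax(d)]*nn)
    pts=np.array(pts); vx,vy,x0,y0=cv2.fitLine(pts.astype(np.float32),cv2.DIST_HUBER,0,.01,.01).ravel()
    nl=np.array([-vy,vx]); res=(pts-[x0,y0])@nl
    pr=lambda z:np.array([x0,y0])+((z-[x0,y0])@[vx,vy])*np.array([vx,vy])
    return pr(p),pr(q),np.median(abs(res))
def top_face(img,lo,hi,z,n,roi):
    x,y,w,h=roi; hsv=cv2.cvtColor(img[y:y+h,x:x+w],cv2.COLOR_BGR2HSV); m=cv2.inRange(hsv,lo,hi)
    k,l,st,ct=cv2.connectedComponentsWithStats(m); i=1+np.argmax(st[1:,4]); ys,xs=np.where(l==i)
    P=onz(n,np.c_[xs+x,ys+y],z)[:,:2]
    rc=cv2.minAreaRect(P.astype(np.float32)); return P.mean(0),rc,st[i,4]
E
python3 - <<'E'
from h import *
T=cv2.imread("pics/top0.png");S=cv2.imread("pics/side0.png")
f=lambda k,o:(lambda *p:[(np.array(a,float)+.5)/k-.5+o for a in p])
ft=f(5,np.array([155,135]));fs=f(4,np.array([200,240]))
L={"top":(T,ft,dict(farout=((75,186),(437,64)),farch=((105,300),(472,180)),nearch=((140,412),(513,290)),nearout=((170,558),(552,428)))),
"side":(S,fs,dict(farout=((103,80),(93,440)),farch=((222,70),(232,432)),nearch=((345,60),(370,415)),nearout=((478,42),(528,400))))}
for n,(I,ff,d) in L.items():
    ln={}
    for k,(a,b) in d.items():
        p,q,r=edge(I,*ff(a,b),r=1.8); P=onz(n,[p,q],60)[:,:2]; v=P[1]-P[0]
        yaw=np.arctan2(v[1],v[0]); ln[k]=P; print(n,k,P.round(1).tolist(),'dir',np.degrees(yaw)%180,'res',r.round(2))
    v=ln['nearch'][1]-ln['nearch'][0]; v/=np.linalg.norm(v); v*=np.sign(v[1]); ax=np.array([v[1],-v[0]])
    for k in ln: print(k,'offset',(ln[k]@ax).round(2))
for nm,lo,hi in(("blue",(100,120,150),(125,255,255)),):
  for n,I,roi in(("top",T,(340,180,50,40)),("side",S,(300,140,40,60))):
    print(nm,n,top_face(I,lo,hi,106,n,roi))
for nm,r1,r2 in(("red",(405,185,45,35),(320,105,30,40)),):
  for n,I,roi in(("top",T,r1),("side",S,r2)):
    print(nm,n,top_face(I,(0,150,120),(10,255,255),106,n,roi))
for I,(x,y,w,h) in((T,(350,185,35,30)),(T,(410,190,35,28)),(S,(310,140,25,40)),(S,(325,108,22,28))):
    hsv=cv2.cvtColor(I[y:y+h,x:x+w],cv2.COLOR_BGR2HSV); m=hsv[...,1]>140; m&=((hsv[...,0]>95)|(hsv[...,0]<8)); print(np.histogram(hsv[...,2][m],bins=range(0,260,20)))
E
```

```text
top farout [[565.7, 246.3], [609.6, 106.1]] dir 107.39588950090504 res 0.08
top farch [[519.2, 232.3], [563.8, 92.2]] dir 107.64797538497417 res 0.13
top nearch [[474.6, 217.0], [519.9, 76.1]] dir 107.84298270550286 res 0.11
top nearout [[420.6, 204.7], [466.5, 61.2]] dir 107.73279236489941 res 0.12
farout offset [613.93 612.78]
farch offset [565.43 564.93]
nearch offset [518.22 518.22]
nearout offset [463.13 462.84]
side farout [[610.8, 105.6], [565.6, 248.0]] dir 107.59383664951301 res 0.09
side farch [[564.9, 91.9], [519.2, 235.8]] dir 107.63162286757202 res 0.11
side nearch [[519.0, 78.3], [474.0, 220.7]] dir 107.50532157721052 res 0.12
side nearout [[467.3, 59.5], [421.1, 205.1]] dir 107.58530948084463 res 0.11
farout offset [614.27 614.04]
farch offset [566.41 566.08]
nearch offset [518.48 518.48]
nearout offset [463.52 463.31]
blue top (array([ 497.07121064, -123.61438306]), ((496.1228332519531, -123.73562622070312), (25.61106300354004, 27.13084602355957), 17.141889572143555), np.int32(197))
blue side (array([ 497.84692628, -122.89909565]), ((498.05059814453125, -123.504440307
[... 273 characters left out ...]
487.63490674, -216.86958915]), ((487.58856201171875, -218.14418029785156), (28.0915584564209, 75.00125885009766), 8.490545272827148), np.int32(274))
(array([ 0,  0,  0,  0,  0,  0,  0, 19,  2,  2,  3, 13]), array([  0,  20,  40,  60,  80, 100, 120, 140, 160, 180, 200, 220, 240]))
(array([ 0,  0,  0,  0,  0,  0,  0,  2, 80,  8,  4, 11]), array([  0,  20,  40,  60,  80, 100, 120, 140, 160, 180, 200, 220, 240]))
(array([  0,   0,   0,   0,   0,   0, 130,   8,  10,   4,  20,  74]), array([  0,  20,  40,  60,  80, 100, 120, 140, 160, 180, 200, 220, 240]))
(array([  0,   0,   0,   0,   0,   0,  39, 158,  10,  16,   7,  19]), array([  0,  20,  40,  60,  80, 100, 120, 140, 160, 180, 200, 220, 240]))
```

```bash
python3 - <<'E'
from h import *
T=cv2.imread("pics/top0.png");S=cv2.imread("pics/side0.png")
for nm,lo,hi,rt,rs in(("blue",(100,120,195),(125,255,255),(340,180,50,40),(300,140,40,60)),("red",(0,150,205),(10,255,255),(405,185,45,35),(320,105,30,40))):
  for n,I,roi in(("top",T,rt),("side",S,rs)):
    print(nm,n,top_face(I,lo,hi,106,n,roi))
for uv in((414,159),(470,167),(411,245)): print("pink",onz("top",[uv],106).round())
# plate edges, top crop: red plate top (white) corners; blue plate
f=lambda p:(np.array(p,float)+.5)/5-.5+np.array([335,140])
for nm,a,b,z in(("red plate left",(408,285),(404,358),60),("red plate low",(404,358),(510,368),60),("blue plate left low corner",(92,303),(105,349),60),
  ("redgrip R",(525,285),(518,345),106),("redgrip top",(465,273),(525,275),106),("bluegrip top",(120,266),(182,251),106),("bluegrip R",(184,252),(206,312),106)):
    for r in(1.2,):
        p,q,s=edge(T,f(a),f(b),r=r); P=onz("top",[p,q],z)[:,:2];v=P[1]-P[0];print(nm,P.round(1).tolist(),np.degrees(np.arctan2(v[1],v[0]))%90,s)
E
```

```text
blue top (array([ 497.85999836, -124.42841436]), ((497.89215087890625, -124.68441009521484), (23.079877853393555, 24.068466186523438), 16.29833984375), np.int32(179))
blue side (array([ 497.89269451, -124.05112644]), ((498.26409912109375, -124.80897521972656), (22.022462844848633, 22.278087615966797), 11.050996780395508), np.int32(100))
red top (array([ 488.64560879, -241.12606736]), ((488.7328796386719, -240.6997833251953), (23.24051284790039, 23.490015029907227), 86.33670806884766), np.int32(181))
red side (array([ 489.81800968, -239.58569252]), ((489.4939880371094, -240.23277282714844), (23.300268173217773, 23.079608917236328), 82.29656982421875), np.int32(77))
pink [[ 566. -212.  106.]]
pink [[ 549. -313.  106.]]
pink [[ 414. -198.  106.]]
red plate left [[504.4, -221.9], [476.8, -219.7]] 85.51167862791269 0.047035077884190424
red plate low [[476.8, -219.7], [472.6, -259.7]] 83.92256514424511 0.12250562102592108
blue plate left low corner [[500.4, -103.3], [483.2, -108.2]] 15.988045645404327 0.08414765787932199
redgrip R [[496.8, -254.9], [476.0, -249.0]] 74.32423853312665 0.25660864819582985
redgrip top [[501.5, -232.7], [500.5, -254.2]] 87.12729169123195 0.09340013283220566
bluegrip top [[506.0, -110.9], [511.6, -132.7]] 14.43613530037743 0.06927164537279848
bluegrip R [[511.7, -133.3], [490.6, -141.3]] 20.88394564897581 0.10406252830097656
```

>>> drive_tool(deltas=[{"wz": 1,"hand": 0},{"wz": 1,"hand": 0},{"wz": 1,"hand": 0},{"wz": 1,"hand": 0},{"wz": 1,"hand": 0},{"wz": 1,"hand": 0},{"wz": 1,"hand": 0},{"wz": 1,"hand": 0},{"wz": 1,"hand": 0},{"wz": 1,"hand": 0},{"wz": 1,"hand": 0},{"wz": 0.6,"hand": 0}])

```text
invalid input
```

>>> drive_tool(deltas=[{"tx": 0.4,"ty": 0.7,"hand": 0},{"tx": 0.4,"ty": 0.7,"hand": 0},{"tx": 0.4,"ty": 0.7,"hand": 0},{"tx": 0.4,"ty": 0.7,"hand": 0},{"tx": 0.4,"ty": 0.7,"hand": 0},{"tx": 0.4,"ty": 0.7,"hand": 0},{"tx": 0.4,"ty": 0.7,"hand": 0},{"tx": 0.4,"ty": 0.7,"hand": 0},{"tx": 0.4,"ty": 0.7,"hand": 0},{"tx": 0.4,"ty": 0.7,"hand": 0},{"tx": 0.4,"ty": 0.7,"hand": 0},{"tx": 0.4,"ty": 0.7,"hand": 0},{"tx": 0.4,"ty": 0.7,"hand": 0},{"tx": 0.4,"ty": 0.7,"hand": 0},{"tx": 0.4,"ty": 0.7,"hand": 0},{"tx": 0.4,"ty": 0.7,"hand": 0},{"hand": 0}])

```text
invalid input
```

>>> drive_tool(deltas=[{"hand": 0,"tx": 0,"ty": 0,"tz": 0,"wx": 0,"wy": 0,"wz": 1},{"hand": 0,"tx": 0,"ty": 0,"tz": 0,"wx": 0,"wy": 0,"wz": 1},{"hand": 0,"tx": 0,"ty": 0,"tz": 0,"wx": 0,"wy": 0,"wz": 1},{"hand": 0,"tx": 0,"ty": 0,"tz": 0,"wx": 0,"wy": 0,"wz": 1},{"hand": 0,"tx": 0,"ty": 0,"tz": 0,"wx": 0,"wy": 0,"wz": 1},{"hand": 0,"tx": 0,"ty": 0,"tz": 0,"wx": 0,"wy": 0,"wz": 1},{"hand": 0,"tx": 0,"ty": 0,"tz": 0,"wx": 0,"wy": 0,"wz": 1},{"hand": 0,"tx": 0,"ty": 0,"tz": 0,"wx": 0,"wy": 0,"wz": 1},{"hand": 0,"tx": 0,"ty": 0,"tz": 0,"wx": 0,"wy": 0,"wz": 1},{"hand": 0,"tx": 0,"ty": 0,"tz": 0,"wx": 0,"wy": 0,"wz": 1},{"hand": 0,"tx": 0,"ty": 0,"tz": 0,"wx": 0,"wy": 0,"wz": 1},{"hand": 0,"tx": 0,"ty": 0,"tz": 0,"wx": 0,"wy": 0,"wz": 0.6}])

```text
time: 1.1
tool_pos: [144.4, 504.5, 240.3]
tcp_rot: [3.141, 0.001, 0.275]
contact_force: [0.2, -0.5, 0.4]
grip_width: 45.8
```

>>> drive_tool(deltas=[{"hand": 0,"tx": 0.4,"ty": 0.7,"tz": 0,"wx": 0,"wy": 0,"wz": 0},{"hand": 0,"tx": 0.4,"ty": 0.7,"tz": 0,"wx": 0,"wy": 0,"wz": 0},{"hand": 0,"tx": 0.4,"ty": 0.7,"tz": 0,"wx": 0,"wy": 0,"wz": 0},{"hand": 0,"tx": 0.4,"ty": 0.7,"tz": 0,"wx": 0,"wy": 0,"wz": 0},{"hand": 0,"tx": 0.4,"ty": 0.7,"tz": 0,"wx": 0,"wy": 0,"wz": 0},{"hand": 0,"tx": 0.4,"ty": 0.7,"tz": 0,"wx": 0,"wy": 0,"wz": 0},{"hand": 0,"tx": 0.4,"ty": 0.7,"tz": 0,"wx": 0,"wy": 0,"wz": 0},{"hand": 0,"tx": 0.4,"ty": 0.7,"tz": 0,"wx": 0,"wy": 0,"wz": 0},{"hand": 0,"tx": 0.4,"ty": 0.7,"tz": 0,"wx": 0,"wy": 0,"wz": 0},{"hand": 0,"tx": 0.4,"ty": 0.7,"tz": 0,"wx": 0,"wy": 0,"wz": 0},{"hand": 0,"tx": 0.4,"ty": 0.7,"tz": 0,"wx": 0,"wy": 0,"wz": 0},{"hand": 0,"tx": 0.4,"ty": 0.7,"tz": 0,"wx": 0,"wy": 0,"wz": 0},{"hand": 0,"tx": 0.4,"ty": 0.7,"tz": 0,"wx": 0,"wy": 0,"wz": 0},{"hand": 0,"tx": 0.4,"ty": 0.7,"tz": 0,"wx": 0,"wy": 0,"wz": 0},{"hand": 0,"tx": 0.4,"ty": 0.7,"tz": 0,"wx": 0,"wy": 0,"wz": 0},{"hand": 0,"tx": 0.4,"ty": 0.7,"tz": 0,"wx": 0,"wy": 0,"wz": 0},{"hand": 0,"tx": 0,"ty": 0,"tz": 0,"wx": 0,"wy": 0,"wz": 0}])

```text
time: 2.52
tool_pos: [517.5, 140.9, 240.0]
tcp_rot: [3.14, -0.001, 0.276]
contact_force: [-0.2, -0.2, 0.2]
grip_width: 45.8
```

```bash
cat >> h.py <<'E'
def go(x,y,z,yawdeg):
    o=get_obs();p=o['tool_pos'];w=o['tcp_rot'][2];d=np.array([x,y,z])-p
    c,s=np.cos(w),np.sin(w)
    print("t",round(o['time'],2),"pos",p.round(1),"yaw",np.degrees(w).round(2),"F",o['contact_force'].round(1),"w",round(o['grip_width'],1))
    print("units tx %.3f ty %.3f tz %.3f wz %.3f"%((c*d[0]+s*d[1])/40,(s*d[0]-c*d[1])/40,-d[2]/40,((np.degrees(w)-yawdeg+180)%360-180)/5))
E
python3 -c "
from h import *
go(497.9,-124.4,160,16)"
```

```text
t 2.52 pos [517.5 140.9 240. ] yaw 15.79 F [-0.2 -0.2  0.2] w 45.8
units tx -2.275 ty 6.250 tz 1.999 wz -0.043
```

>>> drive_tool(deltas=[{"hand": 0,"tx": -0.23,"ty": 0.62,"tz": 0,"wx": 0,"wy": 0,"wz": 0},{"hand": 0,"tx": -0.23,"ty": 0.62,"tz": 0,"wx": 0,"wy": 0,"wz": 0},{"hand": 0,"tx": -0.23,"ty": 0.62,"tz": 0,"wx": 0,"wy": 0,"wz": 0},{"hand": 0,"tx": -0.23,"ty": 0.62,"tz": 0,"wx": 0,"wy": 0,"wz": 0},{"hand": 0,"tx": -0.23,"ty": 0.63,"tz": 0,"wx": 0,"wy": 0,"wz": 0},{"hand": 0,"tx": -0.23,"ty": 0.63,"tz": 0,"wx": 0,"wy": 0,"wz": 0},{"hand": 0,"tx": -0.23,"ty": 0.63,"tz": 0,"wx": 0,"wy": 0,"wz": 0},{"hand": 0,"tx": -0.23,"ty": 0.63,"tz": 0,"wx": 0,"wy": 0,"wz": 0},{"hand": 0,"tx": -0.22,"ty": 0.62,"tz": 0,"wx": 0,"wy": 0,"wz": 0},{"hand": 0,"tx": -0.22,"ty": 0.62,"tz": 0,"wx": 0,"wy": 0,"wz": 0},{"hand": 0,"tx": 0,"ty": 0,"tz": 0.5,"wx": 0,"wy": 0,"wz": 0},{"hand": 0,"tx": 0,"ty": 0,"tz": 0.5,"wx": 0,"wy": 0,"wz": 0},{"hand": 0,"tx": 0,"ty": 0,"tz": 0.5,"wx": 0,"wy": 0,"wz": 0},{"hand": 0,"tx": 0,"ty": 0,"tz": 0.5,"wx": 0,"wy": 0,"wz": 0},{"hand": 0,"tx": 0,"ty": 0,"tz": 0,"wx": 0,"wy": 0,"wz": 0}])

```text
time: 3.77
tool_pos: [493.0, -119.0, 157.1]
tcp_rot: [-3.137, 0.006, 0.28]
contact_force: [-1.1, 0.3, -0.0]
grip_width: 45.5
```

```bash
python3 -c "
from h import *
go(497.9,-124.4,86,16)
for n in('side','top'): cv2.imwrite(f'pics/{n}1.png',capture(n)[:,:,::-1])
crop('pics/side1.png',240,60,200,150,4,'pics/s1c.png')
"
```

```text
t 3.77 pos [ 493.  -119.   157.1] yaw 16.02 F [-1.1  0.3 -0. ] w 45.5
units tx 0.080 ty 0.165 tz 1.776 wz 0.004
```

View pics/s1c.png

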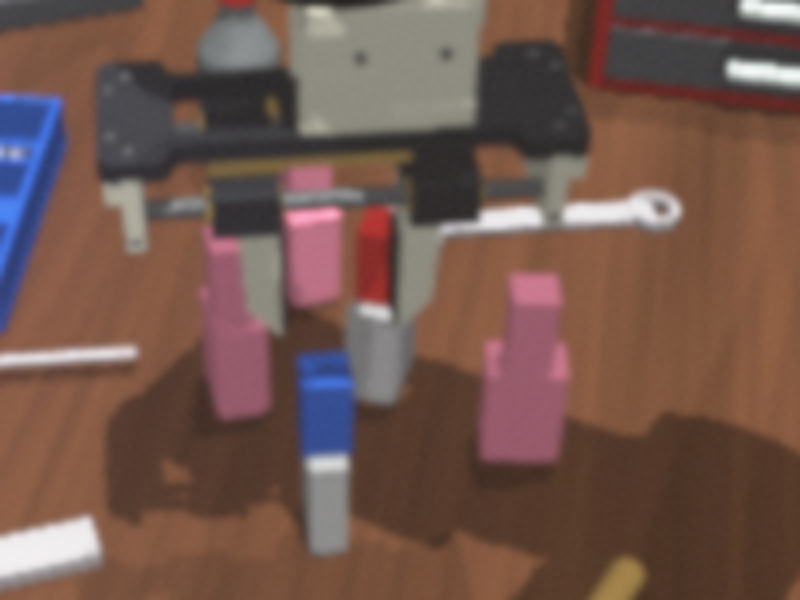

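The crop shows the gripper above the blue grip, with the fingers straddling it at about crop (265,330) and (415,310); nothing is touched. I re-read the settled pose.

```bash
python3 -c "
from h import *
go(497.9,-124.4,87,16)
t=get_obs()['tool_pos']; print(t)
for dz in (0,8,15,20): print(dz, [(proj('side',t+np.array([c*23,s*23,-dz]))[0]-[240,60])*4 for c,s in((.96,.276),(-.96,-.276))])
"
```

```text
t 3.87 pos [ 495.1 -119.8  160.6] yaw 16.04 F [-0.2  0.7  0.9] w 45.9
units tx 0.034 ty 0.130 tz 1.839 wz 0.008
[ 495.1340168  -119.77113171  160.56873678]
0 [array([276.42860058, 283.42350868]), array([382.35150567, 277.29995877])]
8 [array([276.74568539, 298.08265388]), array([381.82383278, 291.9429499 ])]
15 [array([277.01948356, 310.72130913]), array([381.36829153, 304.56871768])]
20 [array([277.21299782, 319.64330089]), array([381.04637902, 313.48219151])]
```

>>> drive_tool(deltas=[{"hand": 0,"tx": 0.03,"ty": 0.13,"tz": 0,"wx": 0,"wy": 0,"wz": 0},{"hand": 0,"tx": 0,"ty": 0,"tz": 0.37,"wx": 0,"wy": 0,"wz": 0},{"hand": 0,"tx": 0,"ty": 0,"tz": 0.37,"wx": 0,"wy": 0,"wz": 0},{"hand": 0,"tx": 0,"ty": 0,"tz": 0.37,"wx": 0,"wy": 0,"wz": 0},{"hand": 0,"tx": 0,"ty": 0,"tz": 0.37,"wx": 0,"wy": 0,"wz": 0},{"hand": 0,"tx": 0,"ty": 0,"tz": 0.37,"wx": 0,"wy": 0,"wz": 0},{"hand": 0,"tx": 0,"ty": 0,"tz": 0,"wx": 0,"wy": 0,"wz": 0},{"hand": 0,"tx": 0,"ty": 0,"tz": 0,"wx": 0,"wy": 0,"wz": 0}])

```text
time: 4.53
tool_pos: [498.6, -125.2, 87.5]
tcp_rot: [3.141, -0.001, 0.28]
contact_force: [-0.1, 0.2, -0.3]
grip_width: 45.7
```

```bash
python3 -c "
from h import *
go(497.9,-124.4,86,16)
for n in('side','top'): cv2.imwrite(f'pics/{n}2.png',capture(n)[:,:,::-1])
crop('pics/side2.png',260,100,160,120,5,'pics/s2c.png')
"
```

```text
t 4.53 pos [ 498.6 -125.2   87.5] yaw 16.03 F [-0.1  0.2 -0.3] w 45.7
units tx -0.011 ty -0.023 tz 0.037 wz 0.006
```

View pics/s2c.png

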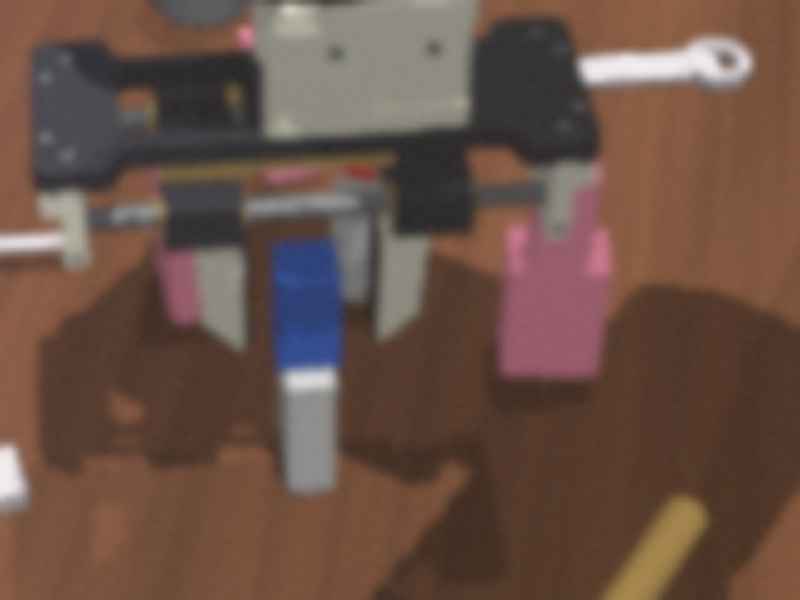

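The blue grip (crop 308,300) is centred between the finger pads (crop 235,340 and 385,330), so I close and lift.

>>> drive_tool(deltas=[{"hand": 1,"tx": 0,"ty": 0,"tz": 0,"wx": 0,"wy": 0,"wz": 0},{"hand": 1,"tx": 0,"ty": 0,"tz": 0,"wx": 0,"wy": 0,"wz": 0},{"hand": 1,"tx": 0,"ty": 0,"tz": 0,"wx": 0,"wy": 0,"wz": 0},{"hand": 1,"tx": 0,"ty": 0,"tz": 0,"wx": 0,"wy": 0,"wz": 0},{"hand": 1,"tx": 0,"ty": 0,"tz": 0,"wx": 0,"wy": 0,"wz": 0},{"hand": 1,"tx": 0,"ty": 0,"tz": 0,"wx": 0,"wy": 0,"wz": 0},{"hand": 1,"tx": 0,"ty": 0,"tz": -0.2,"wx": 0,"wy": 0,"wz": 0},{"hand": 1,"tx": 0,"ty": 0,"tz": -0.4,"wx": 0,"wy": 0,"wz": 0},{"hand": 1,"tx": 0,"ty": 0,"tz": -0.5,"wx": 0,"wy": 0,"wz": 0},{"hand": 1,"tx": 0,"ty": 0,"tz": -0.5,"wx": 0,"wy": 0,"wz": 0},{"hand": 1,"tx": 0,"ty": 0,"tz": -0.5,"wx": 0,"wy": 0,"wz": 0},{"hand": 1,"tx": 0,"ty": 0,"tz": -0.5,"wx": 0,"wy": 0,"wz": 0},{"hand": 1,"tx": 0,"ty": 0,"tz": -0.5,"wx": 0,"wy": 0,"wz": 0},{"hand": 1,"tx": 0,"ty": 0,"tz": -0.4,"wx": 0,"wy": 0,"wz": 0},{"hand": 1,"tx": 0,"ty": 0,"tz": 0,"wx": 0,"wy": 0,"wz": 0},{"hand": 1,"tx": 0,"ty": 0,"tz": 0,"wx": 0,"wy": 0,"wz": 0}])

```text
time: 5.97
tool_pos: [498.1, -124.9, 227.1]
tcp_rot: [3.141, -0.001, 0.28]
contact_force: [0.4, 0.2, -1.8]
grip_width: 23.5
```

```bash
python3 -c "
from h import *
go(519.1,155.6,210,17.6)
"
```

```text
t 5.97 pos [ 498.1 -124.9  227.1] yaw 16.03 F [ 0.4  0.2 -1.8] w 23.5
units tx 2.441 ty -6.596 tz 0.426 wz -0.314
```

>>> drive_tool(deltas=[{"hand": 1,"tx": 0.2,"ty": -0.55,"tz": 0,"wx": 0,"wy": 0,"wz": 0},{"hand": 1,"tx": 0.2,"ty": -0.55,"tz": 0,"wx": 0,"wy": 0,"wz": 0},{"hand": 1,"tx": 0.2,"ty": -0.55,"tz": 0,"wx": 0,"wy": 0,"wz": 0},{"hand": 1,"tx": 0.2,"ty": -0.55,"tz": 0,"wx": 0,"wy": 0,"wz": 0},{"hand": 1,"tx": 0.2,"ty": -0.55,"tz": 0,"wx": 0,"wy": 0,"wz": 0},{"hand": 1,"tx": 0.2,"ty": -0.55,"tz": 0,"wx": 0,"wy": 0,"wz": 0},{"hand": 1,"tx": 0.2,"ty": -0.55,"tz": 0,"wx": 0,"wy": 0,"wz": 0},{"hand": 1,"tx": 0.2,"ty": -0.55,"tz": 0,"wx": 0,"wy": 0,"wz": 0},{"hand": 1,"tx": 0.2,"ty": -0.55,"tz": 0,"wx": 0,"wy": 0,"wz": 0},{"hand": 1,"tx": 0.2,"ty": -0.55,"tz": 0,"wx": 0,"wy": 0,"wz": 0},{"hand": 1,"tx": 0.2,"ty": -0.55,"tz": 0,"wx": 0,"wy": 0,"wz": 0},{"hand": 1,"tx": 0.2,"ty": -0.55,"tz": 0,"wx": 0,"wy": 0,"wz": -0.3},{"hand": 1,"tx": 0,"ty": 0,"tz": 0.4,"wx": 0,"wy": 0,"wz": 0},{"hand": 1,"tx": 0,"ty": 0,"tz": 0.4,"wx": 0,"wy": 0,"wz": 0},{"hand": 1,"tx": 0,"ty": 0,"tz": 0.4,"wx": 0,"wy": 0,"wz": 0},{"hand": 1,"tx": 0,"ty": 0,"tz": 0,"wx": 0,"wy": 0,"wz": 0},{"hand": 1,"tx": 0,"ty": 0,"tz": 0,"wx": 0,"wy": 0,"wz": 0},{"hand": 1,"tx": 0,"ty": 0,"tz": 0,"wx": 0,"wy": 0,"wz": 0}])

```text
time: 7.47
tool_pos: [517.5, 155.2, 178.7]
tcp_rot: [-3.141, 0.0, 0.306]
contact_force: [0.8, -0.0, -1.5]
grip_width: 23.7
```

```bash
python3 -c "
from h import *
go(519.1,155.6,160,17.6)
for n in('side','top'): cv2.imwrite(f'pics/{n}3.png',capture(n)[:,:,::-1])
crop('pics/side3.png',190,160,180,200,3,'pics/s3c.png')
crop('pics/top3.png',120,80,200,200,3,'pics/t3c.png')
"
```

```text
t 7.47 pos [517.5 155.2 178.7] yaw 17.52 F [ 0.8 -0.  -1.5] w 23.7
units tx 0.041 ty 0.004 tz 0.469 wz -0.017
```

View pics/s3c.png

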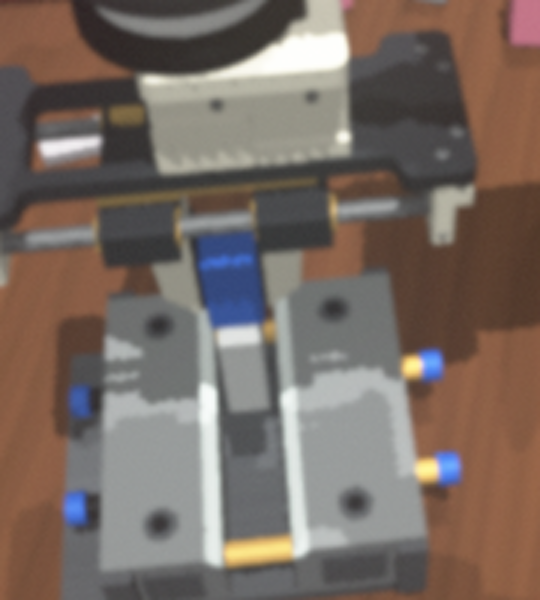

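View pics/t3c.png

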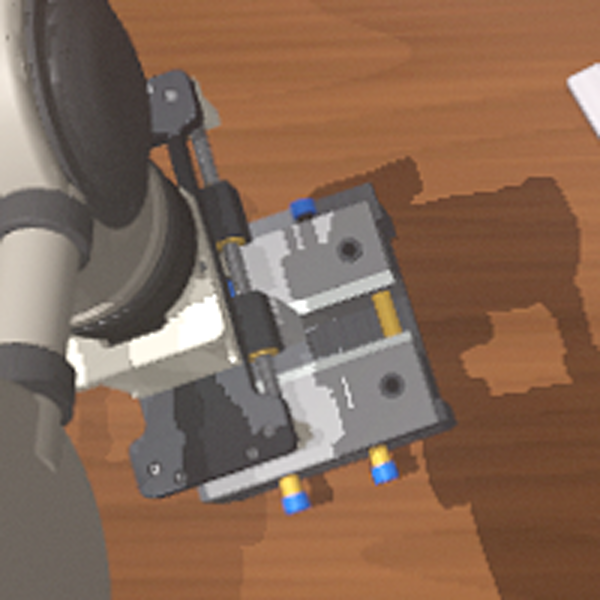

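The side crop shows the blue block hanging over the opening (underside at crop (250,411)) and parallel to the walls. The top crop is mostly hidden by the arm. I correct by 1.6 mm and lower partway.

>>> drive_tool(deltas=[{"hand": 1,"tx": 0.04,"ty": 0,"tz": 0,"wx": 0,"wy": 0,"wz": 0},{"hand": 1,"tx": 0,"ty": 0,"tz": 0.2,"wx": 0,"wy": 0,"wz": 0},{"hand": 1,"tx": 0,"ty": 0,"tz": 0.2,"wx": 0,"wy": 0,"wz": 0},{"hand": 1,"tx": 0,"ty": 0,"tz": 0.2,"wx": 0,"wy": 0,"wz": 0},{"hand": 1,"tx": 0,"ty": 0,"tz": 0.2,"wx": 0,"wy": 0,"wz": 0},{"hand": 1,"tx": 0,"ty": 0,"tz": 0.2,"wx": 0,"wy": 0,"wz": 0},{"hand": 1,"tx": 0,"ty": 0,"tz": 0.2,"wx": 0,"wy": 0,"wz": 0},{"hand": 1,"tx": 0,"ty": 0,"tz": 0.2,"wx": 0,"wy": 0,"wz": 0},{"hand": 1,"tx": 0,"ty": 0,"tz": 0,"wx": 0,"wy": 0,"wz": 0},{"hand": 1,"tx": 0,"ty": 0,"tz": 0,"wx": 0,"wy": 0,"wz": 0}])

```text
time: 8.4
tool_pos: [518.7, 155.8, 122.1]
tcp_rot: [-3.141, 0.001, 0.306]
contact_force: [0.4, -0.0, -0.4]
grip_width: 23.9
```

```bash
python3 -c "
from h import *
go(519.1,155.6,97.5,17.6)
for n in('side',): cv2.imwrite(f'pics/{n}4.png',capture(n)[:,:,::-1])
crop('pics/side4.png',215,210,120,100,6,'pics/s4c.png')
"
```

```text
t 8.4 pos [518.7 155.8 122.1] yaw 17.53 F [ 0.4 -0.  -0.4] w 23.9
units tx 0.008 ty 0.007 tz 0.616 wz -0.015
```

View pics/s4c.png

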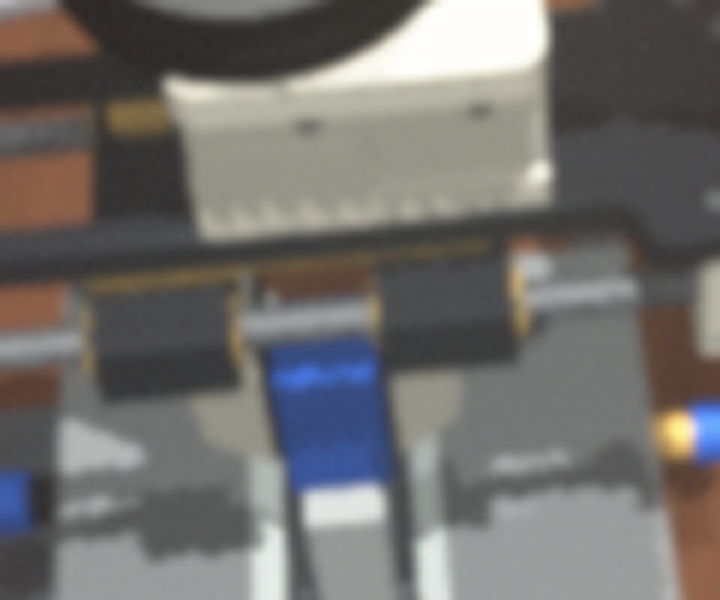

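The plate is in the opening (crop (345,505)) with a dark gap on both sides and no force, so I lower it to the floor.

>>> drive_tool(deltas=[{"hand": 1,"tx": 0,"ty": 0,"tz": 0.15,"wx": 0,"wy": 0,"wz": 0},{"hand": 1,"tx": 0,"ty": 0,"tz": 0.15,"wx": 0,"wy": 0,"wz": 0},{"hand": 1,"tx": 0,"ty": 0,"tz": 0.15,"wx": 0,"wy": 0,"wz": 0},{"hand": 1,"tx": 0,"ty": 0,"tz": 0.1,"wx": 0,"wy": 0,"wz": 0},{"hand": 1,"tx": 0,"ty": 0,"tz": 0.05,"wx": 0,"wy": 0,"wz": 0},{"hand": 1,"tx": 0,"ty": 0,"tz": 0,"wx": 0,"wy": 0,"wz": 0},{"hand": 1,"tx": 0,"ty": 0,"tz": 0,"wx": 0,"wy": 0,"wz": 0},{"hand": 1,"tx": 0,"ty": 0,"tz": 0,"wx": 0,"wy": 0,"wz": 0}])

```text
time: 9.12
tool_pos: [519.1, 155.9, 98.9]
tcp_rot: [-3.142, -0.0, 0.306]
contact_force: [-0.2, -0.2, -0.1]
grip_width: 23.9
```

```bash
python3 -c "
from h import *
go(519.1,155.6,97.5,17.6)
for n in('side',): cv2.imwrite(f'pics/{n}5.png',capture(n)[:,:,::-1])
crop('pics/side5.png',215,230,120,100,6,'pics/s5c.png')
"
```

```text
t 9.12 pos [519.1 155.9  98.9] yaw 17.53 F [-0.2 -0.2 -0.1] w 23.9
units tx -0.002 ty 0.006 tz 0.035 wz -0.015
```

View pics/s5c.png

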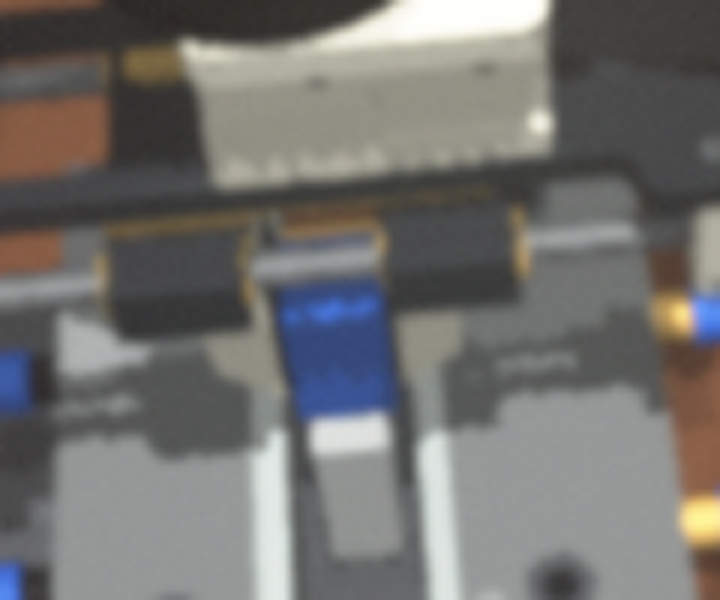

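The thin block is at the bottom (TCP 98.9, underside about 11 mm), upright, with gaps on both sides. The opening came out at 33–33.7 mm in both views, so the play is about 15.5 mm and the thick block should fit. I press lightly to the floor, then lift out.

>>> drive_tool(deltas=[{"hand": 1,"tx": 0,"ty": 0,"tz": 0.04,"wx": 0,"wy": 0,"wz": 0},{"hand": 1,"tx": 0,"ty": 0,"tz": 0,"wx": 0,"wy": 0,"wz": 0},{"hand": 1,"tx": 0,"ty": 0,"tz": 0,"wx": 0,"wy": 0,"wz": 0},{"hand": 1,"tx": 0,"ty": 0,"tz": 0,"wx": 0,"wy": 0,"wz": 0}])

```text
time: 9.5
tool_pos: [519.0, 155.8, 97.2]
tcp_rot: [-3.142, -0.0, 0.306]
contact_force: [0.7, 0.3, -1.5]
grip_width: 23.9
```

>>> drive_tool(deltas=[{"hand": 1,"tx": 0,"ty": 0,"tz": -0.2,"wx": 0,"wy": 0,"wz": 0},{"hand": 1,"tx": 0,"ty": 0,"tz": -0.3,"wx": 0,"wy": 0,"wz": 0},{"hand": 1,"tx": 0,"ty": 0,"tz": -0.3,"wx": 0,"wy": 0,"wz": 0},{"hand": 1,"tx": 0,"ty": 0,"tz": -0.4,"wx": 0,"wy": 0,"wz": 0},{"hand": 1,"tx": 0,"ty": 0,"tz": -0.5,"wx": 0,"wy": 0,"wz": 0},{"hand": 1,"tx": 0,"ty": 0,"tz": -0.5,"wx": 0,"wy": 0,"wz": 0},{"hand": 1,"tx": 0,"ty": 0,"tz": -0.5,"wx": 0,"wy": 0,"wz": 0},{"hand": 1,"tx": 0,"ty": 0,"tz": -0.4,"wx": 0,"wy": 0,"wz": 0},{"hand": 1,"tx": 0,"ty": 0,"tz": -0.2,"wx": 0,"wy": 0,"wz": 0.3},{"hand": 1,"tx": 0,"ty": 0,"tz": 0,"wx": 0,"wy": 0,"wz": 0},{"hand": 1,"tx": 0,"ty": 0,"tz": 0,"wx": 0,"wy": 0,"wz": 0}])

```text
time: 10.42
tool_pos: [518.9, 155.8, 229.6]
tcp_rot: [3.142, -0.001, 0.28]
contact_force: [-0.1, 0.2, -0.8]
grip_width: 23.6
```

```bash
python3 -c "
from h import *
go(498.3,-125,160,16)
"
```

```text
t 10.42 pos [518.9 155.8 229.6] yaw 16.07 F [-0.1  0.2 -0.8] w 23.6
units tx -2.439 ty 6.604 tz 1.741 wz 0.013
```

>>> drive_tool(deltas=[{"hand": 1,"tx": -0.2,"ty": 0.55,"tz": 0,"wx": 0,"wy": 0,"wz": 0},{"hand": 1,"tx": -0.2,"ty": 0.55,"tz": 0,"wx": 0,"wy": 0,"wz": 0},{"hand": 1,"tx": -0.2,"ty": 0.55,"tz": 0,"wx": 0,"wy": 0,"wz": 0},{"hand": 1,"tx": -0.2,"ty": 0.55,"tz": 0,"wx": 0,"wy": 0,"wz": 0},{"hand": 1,"tx": -0.2,"ty": 0.55,"tz": 0,"wx": 0,"wy": 0,"wz": 0},{"hand": 1,"tx": -0.2,"ty": 0.55,"tz": 0,"wx": 0,"wy": 0,"wz": 0},{"hand": 1,"tx": -0.2,"ty": 0.55,"tz": 0,"wx": 0,"wy": 0,"wz": 0},{"hand": 1,"tx": -0.2,"ty": 0.55,"tz": 0,"wx": 0,"wy": 0,"wz": 0},{"hand": 1,"tx": -0.21,"ty": 0.55,"tz": 0,"wx": 0,"wy": 0,"wz": 0},{"hand": 1,"tx": -0.21,"ty": 0.55,"tz": 0,"wx": 0,"wy": 0,"wz": 0},{"hand": 1,"tx": -0.21,"ty": 0.55,"tz": 0,"wx": 0,"wy": 0,"wz": 0},{"hand": 1,"tx": -0.21,"ty": 0.55,"tz": 0,"wx": 0,"wy": 0,"wz": 0},{"hand": 1,"tx": 0,"ty": 0,"tz": 0.5,"wx": 0,"wy": 0,"wz": 0},{"hand": 1,"tx": 0,"ty": 0,"tz": 0.5,"wx": 0,"wy": 0,"wz": 0},{"hand": 1,"tx": 0,"ty": 0,"tz": 0.5,"wx": 0,"wy": 0,"wz": 0},{"hand": 1,"tx": 0,"ty": 0,"tz": 0.5,"wx": 0,"wy": 0,"wz": 0},{"hand": 1,"tx": 0,"ty": 0,"tz": 0.5,"wx": 0,"wy": 0,"wz": 0},{"hand": 1,"tx": 0,"ty": 0,"tz": 0.4,"wx": 0,"wy": 0,"wz": 0},{"hand": 1,"tx": 0,"ty": 0,"tz": 0,"wx": 0,"wy": 0,"wz": 0},{"hand": 1,"tx": 0,"ty": 0,"tz": 0,"wx": 0,"wy": 0,"wz": 0}])

```text
time: 12.08
tool_pos: [497.2, -124.5, 112.1]
tcp_rot: [-3.139, 0.002, 0.28]
contact_force: [1.0, -0.4, -0.7]
grip_width: 23.7
```

```bash
python3 -c "
from h import *
go(498.3,-125,88,16)
"
```

```text
t 12.08 pos [ 497.2 -124.5  112.1] yaw 16.05 F [ 1.  -0.4 -0.7] w 23.7
units tx 0.023 ty 0.019 tz 0.603 wz 0.010
```

>>> drive_tool(deltas=[{"hand": 1,"tx": 0,"ty": 0,"tz": 0.2,"wx": 0,"wy": 0,"wz": 0},{"hand": 1,"tx": 0,"ty": 0,"tz": 0.2,"wx": 0,"wy": 0,"wz": 0},{"hand": 1,"tx": 0,"ty": 0,"tz": 0.1,"wx": 0,"wy": 0,"wz": 0},{"hand": 1,"tx": 0,"ty": 0,"tz": 0.1,"wx": 0,"wy": 0,"wz": 0},{"hand": 1,"tx": 0,"ty": 0,"tz": 0,"wx": 0,"wy": 0,"wz": 0},{"hand": 1,"tx": 0,"ty": 0,"tz": 0,"wx": 0,"wy": 0,"wz": 0},{"hand": 1,"tx": 0,"ty": 0,"tz": 0,"wx": 0,"wy": 0,"wz": 0}])

```text
time: 12.67
tool_pos: [498.2, -124.9, 89.4]
tcp_rot: [3.141, -0.0, 0.28]
contact_force: [0.2, 0.8, -1.6]
grip_width: 23.5
```

>>> drive_tool(deltas=[{"hand": 1,"tx": 0,"ty": 0,"tz": 0.04,"wx": 0,"wy": 0,"wz": 0},{"hand": 1,"tx": 0,"ty": 0,"tz": 0,"wx": 0,"wy": 0,"wz": 0},{"hand": 1,"tx": 0,"ty": 0,"tz": 0,"wx": 0,"wy": 0,"wz": 0},{"hand": 0,"tx": 0,"ty": 0,"tz": 0,"wx": 0,"wy": 0,"wz": 0},{"hand": 0,"tx": 0,"ty": 0,"tz": 0,"wx": 0,"wy": 0,"wz": 0},{"hand": 0,"tx": 0,"ty": 0,"tz": 0,"wx": 0,"wy": 0,"wz": 0},{"hand": 0,"tx": 0,"ty": 0,"tz": 0,"wx": 0,"wy": 0,"wz": 0},{"hand": 0,"tx": 0,"ty": 0,"tz": 0,"wx": 0,"wy": 0,"wz": 0}])

```text
time: 13.33
tool_pos: [498.1, -124.9, 87.6]
tcp_rot: [3.141, -0.0, 0.28]
contact_force: [0.4, -0.3, 0.5]
grip_width: 45.5
```

>>> drive_tool(deltas=[{"hand": 0,"tx": 0,"ty": 0,"tz": -0.2,"wx": 0,"wy": 0,"wz": 0},{"hand": 0,"tx": 0,"ty": 0,"tz": -0.4,"wx": 0,"wy": 0,"wz": 0},{"hand": 0,"tx": 0,"ty": 0,"tz": -0.5,"wx": 0,"wy": 0,"wz": 0},{"hand": 0,"tx": 0,"ty": 0,"tz": -0.5,"wx": 0,"wy": 0,"wz": 0},{"hand": 0,"tx": 0,"ty": 0,"tz": -0.4,"wx": 0,"wy": 0,"wz": 0},{"hand": 0,"tx": 0,"ty": 0,"tz": 0,"wx": 0,"wy": 0,"wz": 1},{"hand": 0,"tx": 0,"ty": 0,"tz": 0,"wx": 0,"wy": 0,"wz": 1},{"hand": 0,"tx": 0,"ty": 0,"tz": 0,"wx": 0,"wy": 0,"wz": 1},{"hand": 0,"tx": 0,"ty": 0,"tz": 0,"wx": 0,"wy": 0,"wz": 1},{"hand": 0,"tx": 0,"ty": 0,"tz": 0,"wx": 0,"wy": 0,"wz": 0.2},{"hand": 0,"tx": 0,"ty": 0,"tz": 0,"wx": 0,"wy": 0,"wz": 0},{"hand": 0,"tx": 0,"ty": 0,"tz": 0,"wx": 0,"wy": 0,"wz": 0}])

```text
time: 14.33
tool_pos: [498.0, -124.9, 167.8]
tcp_rot: [3.142, -0.0, -0.084]
contact_force: [-1.1, 0.3, -0.7]
grip_width: 46.0
```

```bash
python3 -c "
from h import *
go(489,-240.6,165,-5)
for n in('side','top'): cv2.imwrite(f'pics/{n}6.png',capture(n)[:,:,::-1])
crop('pics/side6.png',260,80,160,140,5,'pics/s6c.png')
"
```

```text
t 14.33 pos [ 498.  -124.9  167.8] yaw -4.84 F [-1.1  0.3 -0.7] w 46.0
units tx 0.019 ty 2.902 tz 0.069 wz 0.032
```

View pics/s6c.png

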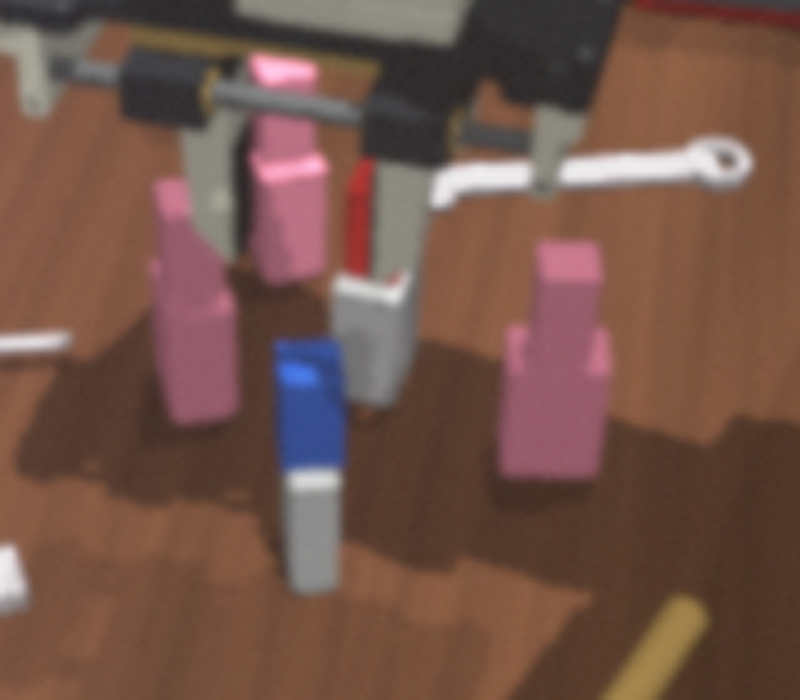

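The thin block stands upright on the bench again (crop (315,470)), and the thick red-grip block is undisturbed. I move to the thick one.

>>> drive_tool(deltas=[{"hand": 0,"tx": 0,"ty": 0.4,"tz": 0,"wx": 0,"wy": 0,"wz": 0},{"hand": 0,"tx": 0,"ty": 0.5,"tz": 0,"wx": 0,"wy": 0,"wz": 0},{"hand": 0,"tx": 0.02,"ty": 0.5,"tz": 0,"wx": 0,"wy": 0,"wz": 0},{"hand": 0,"tx": 0,"ty": 0.5,"tz": 0,"wx": 0,"wy": 0,"wz": 0},{"hand": 0,"tx": 0,"ty": 0.5,"tz": 0,"wx": 0,"wy": 0,"wz": 0},{"hand": 0,"tx": 0,"ty": 0.3,"tz": 0,"wx": 0,"wy": 0,"wz": 0},{"hand": 0,"tx": 0,"ty": 0.2,"tz": 0,"wx": 0,"wy": 0,"wz": 0},{"hand": 0,"tx": 0,"ty": 0,"tz": 0.5,"wx": 0,"wy": 0,"wz": 0},{"hand": 0,"tx": 0,"ty": 0,"tz": 0.3,"wx": 0,"wy": 0,"wz": 0},{"hand": 0,"tx": 0,"ty": 0,"tz": 0,"wx": 0,"wy": 0,"wz": 0},{"hand": 0,"tx": 0,"ty": 0,"tz": 0,"wx": 0,"wy": 0,"wz": 0}])

```text
time: 15.35
tool_pos: [488.6, -239.9, 135.2]
tcp_rot: [-3.141, 0.001, -0.086]
contact_force: [0.5, 0.4, 0.1]
grip_width: 45.8
```

```bash
python3 -c "
from h import *
go(489,-240.6,88,-5)
for n in('side','top'): cv2.imwrite(f'pics/{n}7.png',capture(n)[:,:,::-1])
crop('pics/side7.png',260,70,160,120,5,'pics/s7c.png')
"
```

```text
t 15.35 pos [ 488.6 -239.9  135.2] yaw -4.94 F [0.5 0.4 0.1] w 45.8
units tx 0.012 ty 0.016 tz 1.180 wz 0.013
```

View pics/s7c.png

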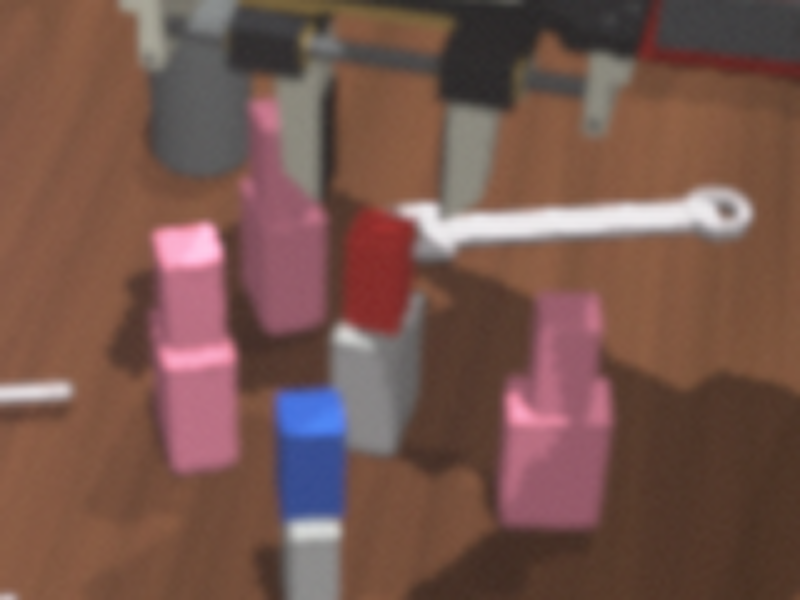

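The fingers (crop (305,200) and (465,205)) straddle the red grip (crop (382,265)), and the pinks are clear. I descend and close.

>>> drive_tool(deltas=[{"hand": 0,"tx": 0.01,"ty": 0.02,"tz": 0.3,"wx": 0,"wy": 0,"wz": 0},{"hand": 0,"tx": 0,"ty": 0,"tz": 0.3,"wx": 0,"wy": 0,"wz": 0},{"hand": 0,"tx": 0,"ty": 0,"tz": 0.3,"wx": 0,"wy": 0,"wz": 0},{"hand": 0,"tx": 0,"ty": 0,"tz": 0.25,"wx": 0,"wy": 0,"wz": 0},{"hand": 0,"tx": 0,"ty": 0,"tz": 0,"wx": 0,"wy": 0,"wz": 0},{"hand": 0,"tx": 0,"ty": 0,"tz": 0,"wx": 0,"wy": 0,"wz": 0},{"hand": 1,"tx": 0,"ty": 0,"tz": 0,"wx": 0,"wy": 0,"wz": 0},{"hand": 1,"tx": 0,"ty": 0,"tz": 0,"wx": 0,"wy": 0,"wz": 0},{"hand": 1,"tx": 0,"ty": 0,"tz": 0,"wx": 0,"wy": 0,"wz": 0},{"hand": 1,"tx": 0,"ty": 0,"tz": 0,"wx": 0,"wy": 0,"wz": 0},{"hand": 1,"tx": 0,"ty": 0,"tz": 0,"wx": 0,"wy": 0,"wz": 0},{"hand": 1,"tx": 0,"ty": 0,"tz": 0,"wx": 0,"wy": 0,"wz": 0}])

```text
time: 16.45
tool_pos: [489.4, -241.5, 90.0]
tcp_rot: [3.141, -0.001, -0.087]
contact_force: [0.3, 0.6, 3.7]
grip_width: 23.9
```

>>> drive_tool(deltas=[{"hand": 1,"tx": 0,"ty": 0,"tz": -0.2,"wx": 0,"wy": 0,"wz": 0},{"hand": 1,"tx": 0,"ty": 0,"tz": -0.4,"wx": 0,"wy": 0,"wz": 0},{"hand": 1,"tx": 0,"ty": 0,"tz": -0.5,"wx": 0,"wy": 0,"wz": 0},{"hand": 1,"tx": 0,"ty": 0,"tz": -0.5,"wx": 0,"wy": 0,"wz": 0},{"hand": 1,"tx": 0,"ty": 0,"tz": -0.5,"wx": 0,"wy": 0,"wz": 0},{"hand": 1,"tx": 0,"ty": 0,"tz": -0.5,"wx": 0,"wy": 0,"wz": 0},{"hand": 1,"tx": 0,"ty": 0,"tz": -0.5,"wx": 0,"wy": 0,"wz": 0},{"hand": 1,"tx": 0,"ty": 0,"tz": -0.5,"wx": 0,"wy": 0,"wz": 0},{"hand": 1,"tx": 0,"ty": 0,"tz": -0.1,"wx": 0,"wy": 0,"wz": 0},{"hand": 1,"tx": 0,"ty": 0,"tz": 0,"wx": 0,"wy": 0,"wz": -1},{"hand": 1,"tx": 0,"ty": 0,"tz": 0,"wx": 0,"wy": 0,"wz": -1},{"hand": 1,"tx": 0,"ty": 0,"tz": 0,"wx": 0,"wy": 0,"wz": -1},{"hand": 1,"tx": 0,"ty": 0,"tz": 0,"wx": 0,"wy": 0,"wz": -1},{"hand": 1,"tx": 0,"ty": 0,"tz": 0,"wx": 0,"wy": 0,"wz": -0.5},{"hand": 1,"tx": 0,"ty": 0,"tz": 0,"wx": 0,"wy": 0,"wz": 0},{"hand": 1,"tx": 0,"ty": 0,"tz": 0,"wx": 0,"wy": 0,"wz": 0}])

```text
time: 17.78
tool_pos: [488.8, -241.1, 236.8]
tcp_rot: [-3.14, 0.001, 0.304]
contact_force: [0.1, 0.2, -1.4]
grip_width: 24.0
```

```bash
python3 -c "
from h import *
go(519.1,155.6,180,17.6)
"
```

```text
t 17.78 pos [ 488.8 -241.1  236.8] yaw 17.43 F [ 0.1  0.2 -1.4] w 24.0
units tx 3.695 ty -9.236 tz 1.419 wz -0.033
```

>>> drive_tool(deltas=[{"hand": 1,"tx": 0.23,"ty": -0.57,"tz": 0,"wx": 0,"wy": 0,"wz": 0},{"hand": 1,"tx": 0.23,"ty": -0.58,"tz": 0,"wx": 0,"wy": 0,"wz": 0},{"hand": 1,"tx": 0.23,"ty": -0.58,"tz": 0,"wx": 0,"wy": 0,"wz": 0},{"hand": 1,"tx": 0.23,"ty": -0.58,"tz": 0,"wx": 0,"wy": 0,"wz": 0},{"hand": 1,"tx": 0.23,"ty": -0.58,"tz": 0,"wx": 0,"wy": 0,"wz": 0},{"hand": 1,"tx": 0.23,"ty": -0.58,"tz": 0,"wx": 0,"wy": 0,"wz": 0},{"hand": 1,"tx": 0.23,"ty": -0.58,"tz": 0,"wx": 0,"wy": 0,"wz": 0},{"hand": 1,"tx": 0.23,"ty": -0.58,"tz": 0,"wx": 0,"wy": 0,"wz": 0},{"hand": 1,"tx": 0.23,"ty": -0.58,"tz": 0,"wx": 0,"wy": 0,"wz": 0},{"hand": 1,"tx": 0.23,"ty": -0.58,"tz": 0,"wx": 0,"wy": 0,"wz": 0},{"hand": 1,"tx": 0.23,"ty": -0.58,"tz": 0,"wx": 0,"wy": 0,"wz": 0},{"hand": 1,"tx": 0.23,"ty": -0.58,"tz": 0,"wx": 0,"wy": 0,"wz": 0},{"hand": 1,"tx": 0.23,"ty": -0.57,"tz": 0,"wx": 0,"wy": 0,"wz": 0},{"hand": 1,"tx": 0.23,"ty": -0.57,"tz": 0,"wx": 0,"wy": 0,"wz": 0},{"hand": 1,"tx": 0.23,"ty": -0.57,"tz": 0,"wx": 0,"wy": 0,"wz": 0},{"hand": 1,"tx": 0.23,"ty": -0.57,"tz": 0,"wx": 0,"wy": 0,"wz": 0},{"hand": 1,"tx": 0,"ty": 0,"tz": 0.5,"wx": 0,"wy": 0,"wz": 0},{"hand": 1,"tx": 0,"ty": 0,"tz": 0.5,"wx": 0,"wy": 0,"wz": 0},{"hand": 1,"tx": 0,"ty": 0,"tz": 0.5,"wx": 0,"wy": 0,"wz": 0},{"hand": 1,"tx": 0,"ty": 0,"tz": 0,"wx": 0,"wy": 0,"wz": 0}])

```text
time: 19.45
tool_pos: [515.8, 154.9, 173.5]
tcp_rot: [-3.14, 0.008, 0.305]
contact_force: [-0.8, -0.4, -1.7]
grip_width: 23.6
```

>>> drive_tool(deltas=[{"hand": 1,"tx": 0,"ty": 0,"tz": 0,"wx": 0,"wy": 0,"wz": 0},{"hand": 1,"tx": 0,"ty": 0,"tz": 0,"wx": 0,"wy": 0,"wz": 0}])

```text
time: 19.62
tool_pos: [518.9, 155.1, 178.5]
tcp_rot: [3.141, -0.001, 0.305]
contact_force: [0.6, 0.0, -1.4]
grip_width: 23.7
```

```bash
python3 -c "
from h import *
go(519.1,155.6,155,17.6)
cv2.imwrite('pics/side8.png',capture('side')[:,:,::-1])
crop('pics/side8.png',200,200,150,150,4,'pics/s8c.png')
go(519.1,155.6,155,17.6)
"
```

```text
t 19.62 pos [518.9 155.1 178.5] yaw 17.48 F [ 0.6  0.  -1.4] w 23.7
units tx 0.010 ty -0.011 tz 0.587 wz -0.024
t 19.67 pos [519.1 155.1 178.9] yaw 17.48 F [ 0.1  0.3 -1.6] w 23.6
units tx 0.004 ty -0.013 tz 0.597 wz -0.024
```

View pics/s8c.png

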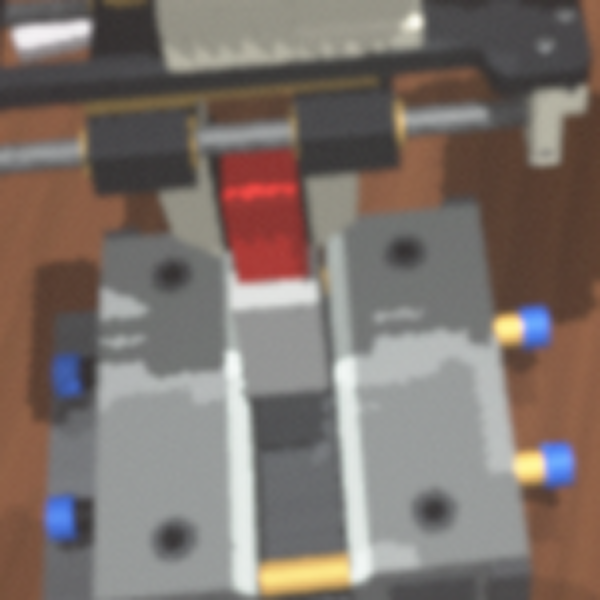

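The side crop shows the red block above the opening, with the plate front from (235,308)–(318,302) down to (243,395)–(326,388), parallel to the walls. I compare these with the projection expected from the tool pose.

```bash
python3 -c "
from h import *
p=np.array([519.1,155.1]);y=np.radians(17.5);ax=np.array([np.cos(y),np.sin(y)]);ay=np.array([-ax[1],ax[0]])
for z in(148.7,92.7,88.7):
  for s in(14,-14): print(z,s,((proj('side',[*(p+s*ax+20*ay),z])[0]-[200,200])*4).round(1))
"
```

```text
148.7 14 [227.2 307.5]
148.7 -14 [314.  298.9]
92.7 14 [245.6 393.6]
92.7 -14 [325.9 385.4]
88.7 14 [246.8 399.2]
88.7 -14 [326.7 391.1]
```

Observed and predicted agree to about 1 mm. I descend in stages.

>>> drive_tool(deltas=[{"hand": 1,"tx": 0,"ty": 0,"tz": 0.2,"wx": 0,"wy": 0,"wz": 0},{"hand": 1,"tx": 0,"ty": 0,"tz": 0.2,"wx": 0,"wy": 0,"wz": 0},{"hand": 1,"tx": 0,"ty": 0,"tz": 0.2,"wx": 0,"wy": 0,"wz": 0},{"hand": 1,"tx": 0,"ty": 0,"tz": 0.15,"wx": 0,"wy": 0,"wz": 0},{"hand": 1,"tx": 0,"ty": 0,"tz": 0.15,"wx": 0,"wy": 0,"wz": 0},{"hand": 1,"tx": 0,"ty": 0,"tz": 0.1,"wx": 0,"wy": 0,"wz": 0},{"hand": 1,"tx": 0,"ty": 0,"tz": 0,"wx": 0,"wy": 0,"wz": 0},{"hand": 1,"tx": 0,"ty": 0,"tz": 0,"wx": 0,"wy": 0,"wz": 0}])

```text
time: 20.33
tool_pos: [518.3, 155.1, 137.3]
tcp_rot: [-3.141, 0.0, 0.306]
contact_force: [-0.7, 0.8, -1.3]
grip_width: 23.7
```

```bash
python3 -c "
from h import *
go(519.1,155.6,100,17.6)
cv2.imwrite('pics/side9.png',capture('side')[:,:,::-1])
crop('pics/side9.png',200,200,150,150,4,'pics/s9c.png')
"
```

```text
t 20.33 pos [518.3 155.1 137.3] yaw 17.52 F [-0.7  0.8 -1.3] w 23.7
units tx 0.024 ty -0.007 tz 0.933 wz -0.015
```

View pics/s9c.png

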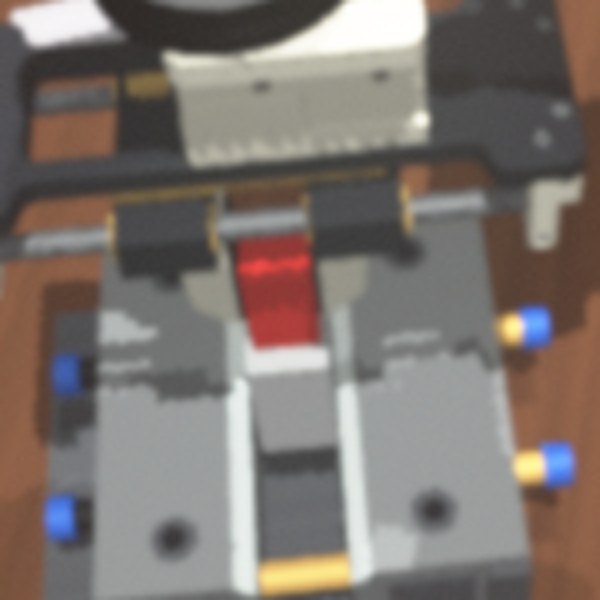

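The thick plate has entered the opening (bottom edge at crop (297,450)) with no side force, so I carry on down.

>>> drive_tool(deltas=[{"hand": 1,"tx": 0.01,"ty": 0,"tz": 0.15,"wx": 0,"wy": 0,"wz": 0},{"hand": 1,"tx": 0,"ty": 0,"tz": 0.15,"wx": 0,"wy": 0,"wz": 0},{"hand": 1,"tx": 0,"ty": 0,"tz": 0.15,"wx": 0,"wy": 0,"wz": 0},{"hand": 1,"tx": 0,"ty": 0,"tz": 0.15,"wx": 0,"wy": 0,"wz": 0},{"hand": 1,"tx": 0,"ty": 0,"tz": 0.15,"wx": 0,"wy": 0,"wz": 0},{"hand": 1,"tx": 0,"ty": 0,"tz": 0.1,"wx": 0,"wy": 0,"wz": 0},{"hand": 1,"tx": 0,"ty": 0,"tz": 0.05,"wx": 0,"wy": 0,"wz": 0},{"hand": 1,"tx": 0,"ty": 0,"tz": 0,"wx": 0,"wy": 0,"wz": 0},{"hand": 1,"tx": 0,"ty": 0,"tz": 0,"wx": 0,"wy": 0,"wz": 0},{"hand": 1,"tx": 0,"ty": 0,"tz": 0,"wx": 0,"wy": 0,"wz": 0}])

```text
time: 21.22
tool_pos: [518.9, 155.2, 101.8]
tcp_rot: [3.142, -0.001, 0.306]
contact_force: [0.2, -0.3, -2.4]
grip_width: 23.7
```

>>> drive_tool(deltas=[{"hand": 1,"tx": 0,"ty": 0,"tz": 0.04,"wx": 0,"wy": 0,"wz": 0},{"hand": 1,"tx": 0,"ty": 0,"tz": 0,"wx": 0,"wy": 0,"wz": 0},{"hand": 1,"tx": 0,"ty": 0,"tz": 0,"wx": 0,"wy": 0,"wz": 0},{"hand": 0,"tx": 0,"ty": 0,"tz": 0,"wx": 0,"wy": 0,"wz": 0},{"hand": 0,"tx": 0,"ty": 0,"tz": 0,"wx": 0,"wy": 0,"wz": 0},{"hand": 0,"tx": 0,"ty": 0,"tz": 0,"wx": 0,"wy": 0,"wz": 0},{"hand": 0,"tx": 0,"ty": 0,"tz": 0,"wx": 0,"wy": 0,"wz": 0},{"hand": 0,"tx": 0,"ty": 0,"tz": 0,"wx": 0,"wy": 0,"wz": 0}])

```text
time: 21.88
tool_pos: [518.7, 155.2, 100.0]
tcp_rot: [-3.142, -0.0, 0.306]
contact_force: [0.1, -0.5, -0.3]
grip_width: 45.7
```

>>> drive_tool(deltas=[{"hand": 0,"tx": 0,"ty": 0,"tz": -0.2,"wx": 0,"wy": 0,"wz": 0},{"hand": 0,"tx": 0,"ty": 0,"tz": -0.3,"wx": 0,"wy": 0,"wz": 0},{"hand": 0,"tx": 0,"ty": 0,"tz": -0.4,"wx": 0,"wy": 0,"wz": 0},{"hand": 0,"tx": 0,"ty": 0,"tz": -0.5,"wx": 0,"wy": 0,"wz": 0},{"hand": 0,"tx": 0,"ty": 0,"tz": -0.5,"wx": 0,"wy": 0,"wz": 0},{"hand": 0,"tx": 0,"ty": 0,"tz": -0.5,"wx": 0,"wy": 0,"wz": 0},{"hand": 0,"tx": 0,"ty": 0,"tz": -0.5,"wx": 0,"wy": 0,"wz": 0},{"hand": 0,"tx": 0,"ty": 0.5,"tz": 0,"wx": 0,"wy": 0,"wz": 0},{"hand": 0,"tx": 0,"ty": 0.7,"tz": 0,"wx": 0,"wy": 0,"wz": 0},{"hand": 0,"tx": 0,"ty": 0.7,"tz": 0,"wx": 0,"wy": 0,"wz": 0},{"hand": 0,"tx": 0,"ty": 0.7,"tz": 0,"wx": 0,"wy": 0,"wz": 0},{"hand": 0,"tx": 0,"ty": 0.5,"tz": 0,"wx": 0,"wy": 0,"wz": 0},{"hand": 0,"tx": 0,"ty": 0,"tz": 0,"wx": 0,"wy": 0,"wz": 0},{"hand": 0,"tx": 0,"ty": 0,"tz": 0,"wx": 0,"wy": 0,"wz": 0}])

```text
time: 23.05
tool_pos: [556.1, 36.2, 216.3]
tcp_rot: [-3.141, -0.0, 0.304]
contact_force: [-0.6, 0.4, -0.4]
grip_width: 46.0
```

```bash
python3 -c "
from h import *
for n in('side','top'): cv2.imwrite(f'pics/{n}10.png',capture(n)[:,:,::-1])
crop('pics/side10.png',200,60,180,300,2,'pics/s10c.png')
crop('pics/top10.png',150,120,290,150,2.7,'pics/t10c.png')
S=cv2.imread('pics/side10.png')
print(top_face(S,(0,150,205),(10,255,255),116,'side',(230,220,70,80)))
print(top_face(S,(100,120,195),(125,255,255),106,'side',(300,140,40,60)))
print(get_obs()['time'])
"
```

```text
(array([517.17370034, 156.50798031]), ((517.1595458984375, 156.43905639648438), (20.91291618347168, 24.516036987304688), 14.297865867614746), np.int32(243))
(array([ 497.39838916, -131.91460239]), ((498.6415710449219, -131.79803466796875), (20.289051055908203, 8.44874095916748), 10.714889526367188), np.int32(39))
23.15
```

View pics/s10c.png

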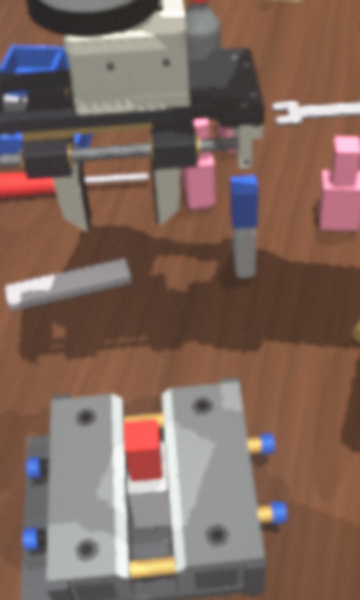

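View pics/t10c.png

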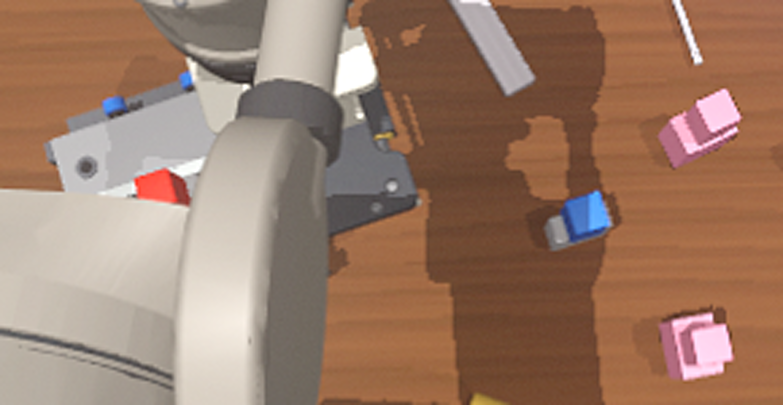

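Final views: in the side crop the red-grip block stands upright deep in the opening (145,470), between the pins. Its grip top maps to (517,156.5) at height 116 mm, close to the (519,155.6) target. The blue block stands upright on the bench (side crop (243,230), top crop (585,220)), and the gripper is clear of everything.

```bash
python3 -c "
from h import *
print(close_job()); print(get_obs()['time'])"
```

```text
the job is handed in; nothing more can be done
None
the job is handed in; nothing more can be done
```

I handed the job in at about 23 s of the 64 s allowed. The thick (red) gauge block stands upright at the bottom of the opening, and the thin (blue) block stands upright on the bench where it began.

- **Opening width:** the two camera views gave about 33 to 33.7 mm. I took this from the pictures and did not press the block against the walls to measure the play.
- **Thin block first:** it was lowered to the floor of the opening without resistance. With roughly 15 mm of play the thick block should also fit, so I took the thin one out and stood it back at its starting place.
- **Thick block:** it went to the bottom with no side force. I released it when its underside was about 10 mm above the bench, which is the floor of the opening.
- **Last checks:** the red grip's top, taken at 116 mm height, was within about 2 mm of the opening's middle. The gripper was clear of everything.
- **Check that disagreed:** the colour measurement of the blue grip's top in the last side view came out about 7 mm off in y. Only 39 pixels were found, because the grip was partly in the arm's shadow. Both views still show the block upright in its place.

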